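# Find and mark the tight spot of a bench turntable

## Task

The turntable on the glass bench rubs somewhere in its turn. Hold its black crank knob with a light grip, turn the wheel slowly and gently and feel for the place where the drag rises; leave the wheel standing in the middle of that tight spot. Then stand the cork upright on the wheel just in front of the red pointer to mark it, without turning the wheel off the spot or disturbing the jar, the beaker or the matchbox.

Things in the scene. Friction and masses are not known exactly. Their poses are not given: they have to be found in the camera images.
- wheel: Level aluminium turntable plate, 200 mm across, 12 mm thick; turns both ways, no stop within two turns. Origin on its vertical axis at the upper face, 54 mm above the bench; own -x points to the crank knob. Drag at the knob is about 1 N, rising to some 10 N (less once stopped) in the middle of one 0.5 rad stretch, where a hidden high spot rubs the bracket; it differs each time. Stays where left.
- crank_center (a point): Centre of the grip of the wheel's upright black crank knob: 20 mm diameter, from 10 to 57 mm above the plate, this point 33 mm above it, 72 mm from the axis. It spins freely on its pin, so the hand need not turn with it (ignore its axes), and its foot slides up to 8 mm either way in a radial slot with 5 mm rails against a weak centring spring.
- bracket: Dark steel bracket fixed to the bench at the rim: red pointer with its tip 9 mm in from the wheel's edge and 7 mm above the plate, sprung rubbing pad below the rim. Origin on the wheel's axis at bench level; own -x points to the pointer. At the start the wheel is off the rub; on the rub the knob is at least 1.4 rad round from the pointer.
- mark (a point): The point on the plate's upper face (54 mm above the bench) just in front of the pointer, 72 mm from the axis towards the pointer, where the cork is to be centred; fixed to the bracket.
- cork_center (a point): Centre of a loose tapered cork, 34 mm across at its upper end, 30 mm high, standing upright on its narrow end; this point is half-way up, on its axis; z up along the cork.
- frit_jar: White jar with a ribbed cream lid, 59 mm across, 78 mm high; origin at the centre of its underside. Not to be disturbed.
- beaker: Clear glass beaker, 69 mm across, 100 mm high; origin at the centre of its underside. Not to be disturbed.
- matchbox: Red matchbox, 36 x 60 x 16 mm; origin at the centre of its underside. Not to be disturbed.

How it is judged:
On the way:
1. the wheel stands still on the rub while the cork is still at its first place (contact force between bracket and wheel above 5 N and angular speed of wheel below 0.1 rad/s and distance of cork_center from where it was at the start of the episode below 0.02 m), for 0.3 s.
At the end, for the whole second after the job is handed in: The wheel stands still within about 0.19 rad of the middle of the rub (high spot pressing the bracket's pad with more than 5 N), and the cork stands upright (within 0.15 rad), at rest on the plate, its centre within 15 mm of the mark point in front of the pointer (contact force between bracket and wheel above 5 N and angular speed of wheel below 0.05 rad/s and horizontal distance between cork_center and mark below 0.015 m and z of cork_center in the frame of wheel between 0.011 and 0.019 m and angle between cork_center's own z axis and vertical below 0.15 rad and linear speed of cork below 0.01 m/s); the robot touches nothing.
It fails at once if the fingers load the wheel or its crank knob with over 60 N in all (both pads added, so a grip of 30 N) (contact force between the fingers and wheel above 60 N).
It fails at once if the wheel is spun fast (over 4 rad/s) (angular speed of wheel above 4 rad/s).
It fails at once if the jar, beaker or matchbox is moved more than 30 mm (distance of any of frit_jar, beaker, matchbox from where it was at the start of the episode above 0.03 m).
It also fails if it takes over 70 s, if anything falls off the work surface, if the arm or the gripper's body presses on something with over 40 N, if the wrist force passes 120 N, or if a joint passes its speed limit or range.

## Robot

A 6-joint arm with a two-finger parallel gripper is mounted at the origin on the work surface; the furniture and walls round the work are solid. World frame = base frame: x ahead of the robot, y to its left, z up, the work surface at z = 0. Lengths are in m, angles in rad, forces in N, time in s.
With the tool pointing down it reaches from about 0.3 to 0.775 m from the base axis. Payload 14.6 kg.
Tool frame: the origin (TCP) lies at the very end of the fingers, on their centre line; the grasp point (between the pads) lies 19 mm behind it; z points along the fingers, y is the line along which they close (so a half turn about z gives the same grasp; the last joint's range is limited). The gripper opens to 94 mm and grips with 3 to 60 N. Pads are 16 mm wide; open, the fingers measure 119 mm over their backs; the gripper's body (75 mm by 177 mm) begins 78 mm behind the grasp point.
Start: joints at [-1.378, 0.3, 1.521, -0, 1.321, -0.067], TCP at [0.141, -0.532, 0.205] pointing down, gripper open.
Joint ranges: [-3.03, 3.03], [-0.79, 2.21], [0.23, 2.52], [-1.04, 4.18], [0, 3.07], [-2.55, 2.55]. Speed limits (rad/s): [2.22, 2.22, 2.57, 3.14, 3.14, 3.14].

## Interface

Orientations are given as a rotation vector (axis times angle).
In Python, from bench import get_obs, camera, calibration, hand_in gives the robot as it stands.
- The arm moves only by the shell command python3 -m pendant 'ROWS' [OPENING] [FORCE]. ROWS is JSON, a list of rows, each a list of 2 entries, a list of its own where there are three numbers: the shift along the tool's x, y, z in cm, then the turn, a rotation vector about the tool's x, y, z in degrees. A call has 1 to 10 rows; each row is the pose to reach, as a shift and turn from the pose commanded when the call began, along the tool's axes at that moment; what a row does not reach only later rows make up. A row lasts 1/12 s, in which the tool goes at most 41.7 mm and 7.16 degrees, less where a joint would pass 70% of its speed; a pose out of reach is approached as far as the arm can. A call with a gripper value outside its range is refused whole. OPENING is the opening in per cent of the stroke, from 0 (shut) to 100 (fully open), set as the call begins (- or left out, the last holds). The fingers move at their own pace and stop on an object; FORCE is the grip in N (left out, the last holds). Time passes only in rows, so rows that repeat a pose let the fingers close. It gives the time, the measured TCP pose, the force, the opening and the grip force at its end, in the units of the state.
- get_obs(): the state, without advancing time (a new reading comes with each control period).
- camera(name): name is "scene" or "top"; returns (picture, depth): 400x640x3 uint8, red, green, blue; 400x640 float32, m along the optical axis (not along the pixel's ray), 0 where there is no reading.
- calibration(name): a dict with "camera_matrix" (3x3 intrinsics, pixels), "k1" (the pictures are not rectified: a ray, as slopes to the right and down, at radius r is drawn at 1 + k1 r^2 times it, then the intrinsics apply), "T" (4x4, takes a point from camera to world coordinates). Camera axes: x right, y down, z forward; pixel columns grow to the right and rows downward; lengths in m; the calibration is good to about 2 mm. A picture is of the moment at which its call begins. calibration takes no time and is no camera call.
- hand_in(): hands the job in; it is judged then, once.
The state is a dict: "time": time; "q": joint angles; "dq": joint speeds; "joint_efforts": joint torques, N m; "tool_pos": TCP position; "eef_rot": TCP orientation; "wrist_force": force on the tool from outside, world axes, zero at the start; "torque": the same for the moment, N m; "finger_gap": opening from 0.0 (shut) to 1.0 (fully open); "grip_force": force on a finger pad.
Only numpy, scipy, OpenCV 4.12 (cv2) and the standard library are available. Lean on these libraries where they do the work, as an engineer would, in place of code of your own. Each camera call takes 0.05 s, during which the arm holds its last target. There are 200 camera calls.

## Working session

There is one attempt and no reset: what is moved stays moved. The work goes in short steps, Python scripts to look and compute and a shell command to move; the robot and the scene stay as the last step left them, time stands still between calls to the robot, and variables do not carry over. Pictures are saved under pics/ and viewed, at most 10 in all, crops included, and the job is handed in when it is done.

```bash
ls; mkdir -p pics; cat > h.py <<'E'
import numpy as np, cv2
from bench import *
def px2w(name,u,v,z=None,d=None):
    c=calibration(name);K=np.array(c["camera_matrix"]);T=np.array(c["T"])
    s=cv2.undistortPoints(np.array([[[u,v]]],float),K,np.array([c["k1"],0,0,0]))[0,0] 
    r=T[:3,:3]@np.array([s[0],s[1],1.]);o=T[:3,3]
    return o+r*(d if z is None else (z-o[2])/r[2])
def save(name,fn):
    p,d=camera(name);cv2.imwrite(fn,p[:,:,::-1]);np.save(fn[:-4]+'.npy',d);return p,d
E
python3 - <<'E'
from h import *
for n in("scene","top"):
    save(n,f"pics/{n}1.png");c=calibration(n);print(np.round(c["T"],3).tolist(),c["k1"],np.array(c["camera_matrix"]).tolist())
o=get_obs();print(o)
E
```

```text
pics
[[-0.831, -0.333, 0.445, 0.128], [-0.556, 0.468, -0.687, 0.662], [0.02, -0.819, -0.574, 0.665], [0.0, 0.0, 0.0, 1.0]] -0.07317275818035275 [[376.32379948198957, 0.0, 322.38722946622494], [0.0, 376.32379948198957, 199.45374487269254], [0.0, 0.0, 1.0]]
[[0.012, -0.998, 0.054, 0.485], [-1.0, -0.013, -0.016, -0.018], [0.016, -0.054, -0.998, 1.351], [0.0, 0.0, 0.0, 1.0]] -0.005819632720286028 [[512.7317778074405, 0.0, 322.7821257905817], [0.0, 512.7317778074405, 202.5173067270704], [0.0, 0.0, 1.0]]
{'time': 0.1, 'q': array([-1.37759884e+00,  3.00412403e-01,  1.52151708e+00, -2.60520601e-05,
        1.32068651e+00, -6.66212497e-02]), 'dq': array([ 0.00030424, -0.00123474, -0.00132493, -0.00081232, -0.00010225,
       -0.00020416]), 'joint_efforts': array([ 5.63814392e-04, -5.32645798e+01, -3.53283763e+01,  7.08843581e-02,
        2.35017983e-02, -6.86138515e-05]), 'tool_pos': array([ 0.14123255, -0.53131732,  0.2049456 ]), 'eef_rot': array([-3.11410804e+00, -4.06853310e-01,  1.41183656e-04]), 'wrist_force': array([-0.42185207,  0.11146541, -0.02803242]), 'torque': array([0.01260315, 0.0619756 , 0.01157129]), 'grip_force': 0.0, 'finger_gap': 0.9997238643108127}
```

View pics/top1.png

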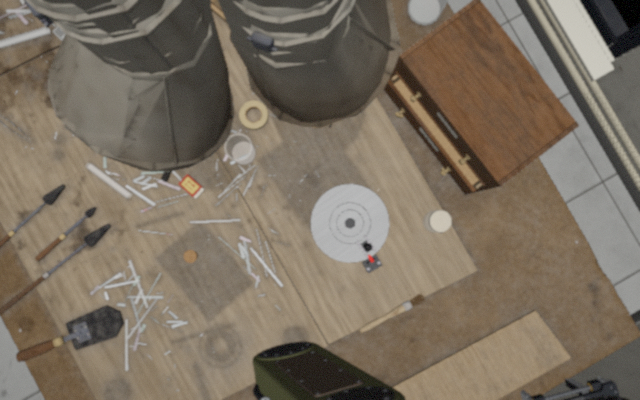

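View pics/scene1.png

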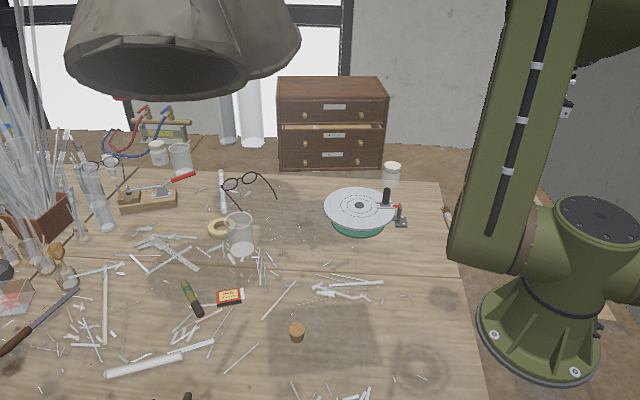

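```bash
python3 - <<'E'
from h import *
for n,(u,v),z in [("wheel",(350,223),.054),("knobtop",(367,246),.111),("pointer",(372,258),.061),("cork",(190,257),.03),("jar",(440,221),.078),("beaker",(240,150),.1),("match",(190,186),.016)]:
    print(n,px2w("top",u,v,z).round(3))
for n,(u,v),z in [("wheelS",(359,206),.054),("knobtop",(386,190),.111),("cork",(297,326),.03),("jar",(392,165),.078)]:
    print(n,px2w("scene",u,v,z).round(3))
d=np.load('pics/top1.npy')
for u,v in [(350,215),(367,246),(120,120),(300,60),(240,150),(330,110),(470,90),(310,370)]:
    print(u,v,px2w("top",u,v,d=d[v,u]).round(3))
img=cv2.imread('pics/top1.png')[130:290,150:470];cv2.imwrite('pics/c1.png',cv2.resize(img,None,fx=2.5,fy=2.5,interpolation=cv2.INTER_CUBIC))
# plate by depth: points at z~0.054
v,u=np.mgrid[170:280,290:410]
P=np.array([px2w("top",a,b,d=d[b,a]) for a,b in zip(u.ravel(),v.ravel())])
m=(abs(P[:,2]-.054)<.012); 
uv=np.c_[u.ravel(),v.ravel()][m].astype(np.float32);c,r=cv2.minEnclosingCircle(uv);print(c,r,P[m].min(0),P[m].max(0),np.median(P[m],0))
k=P[:,2]>.085;print('knob',k.sum(),P[k].mean(0),P[k].min(0),P[k].max(0))
v,u=np.mgrid[235:280,170:215]
P=np.array([px2w("top",a,b,d=d[b,a]) for a,b in zip(u.ravel(),v.ravel())]);k=(P[:,2]>.02);print('cork',k.sum(),P[k].mean(0),np.ptp(P[k],0))
E
```

```text
wheel [ 0.504 -0.107  0.054]
knobtop [ 0.448 -0.145  0.111]
pointer [ 0.417 -0.163  0.061]
cork [0.413 0.3   0.03 ]
jar [ 0.511 -0.33   0.078]
beaker [0.679 0.167 0.1  ]
match [0.596 0.308 0.016]
wheelS [ 0.502 -0.102  0.054]
knobtop [ 0.444 -0.137  0.111]
cork [0.418 0.297 0.03 ]
jar [ 0.51  -0.326  0.078]
350 215 [ 0.524 -0.107  0.052]
367 246 [ 0.448 -0.145  0.113]
120 120 [0.641 0.267 0.61 ]
300 60 [0.721 0.005 0.652]
240 150 [0.694 0.182 0.001]
330 110 [ 0.69  -0.042  0.488]
470 90 [ 0.792 -0.351  0.261]
310 370 [ 0.236 -0.013  0.424]Traceback (most recent call last):
  File "<stdin>", line 12, in <module>
  File "h.py", line 4, in px2w
    c=calibration(name);K=np.array(c["camera_matrix"]);T=np.array(c["T"])
ValueError: time passes only in moves, steps and waits
```

View pics/c1.png

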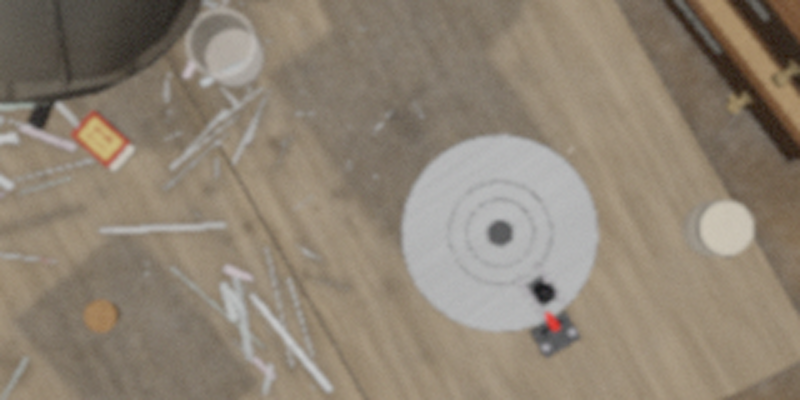

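```bash
cat > h.py <<'E'
import numpy as np, cv2
from bench import *
C={n:calibration(n) for n in("scene","top")}
def px2w(name,u,v,z=None,d=None):
    c=C[name];K=np.array(c["camera_matrix"]);T=np.array(c["T"])
    uv=np.stack([np.atleast_1d(u),np.atleast_1d(v)],-1).reshape(-1,1,2).astype(float)
    s=cv2.undistortPoints(uv,K,np.array([c["k1"],0,0,0.]))[:,0]
    r=np.c_[s,np.ones(len(s))]@T[:3,:3].T;o=T[:3,3]
    return o+r*(np.reshape(d,(-1,1)) if z is None else (z-o[2])/r[:,2:])
def save(name,fn):
    p,d=camera(name);cv2.imwrite(fn,p[:,:,::-1]);np.save(fn[:-4]+'.npy',d);return p,d
def cloud(name,d,u0,u1,v0,v1):
    v,u=np.mgrid[v0:v1,u0:u1];return px2w(name,u.ravel(),v.ravel(),d=d[v0:v1,u0:u1].ravel()),np.c_[u.ravel(),v.ravel()]
E
python3 - <<'E'
from h import *
p=cv2.imread('pics/top1.png');d=np.load('pics/top1.npy')
P,uv=cloud("top",d,290,410,170,285)
m=(abs(P[:,2]-.054)<.012)
c,r=cv2.minEnclosingCircle(P[m][:,:2].astype(np.float32));print('wheel',c,r,P[m].min(0),P[m].max(0))
k=P[:,2]>.085;print('knob',k.sum(),P[k].mean(0))
q=p.reshape(400,640,3).astype(int);R=(q[...,2]>150)&(q[...,1]<90);R[:,:340]=0;R[:230]=0;R[:,420:]=0
v,u=np.nonzero(R);print('red',len(u),px2w("top",u,v,z=.061).round(4).tolist())
P,uv=cloud("top",d,170,215,235,280);k=P[:,2]>.02;print('cork',k.sum(),P[k].mean(0),np.ptp(P[k],0))
p=cv2.imread('pics/scene1.png').astype(int);d=np.load('pics/scene1.npy')
P,uv=cloud("scene",d,280,315,310,350);k=P[:,2]>.012;print('corkS',k.sum(),P[k].min(0),P[k].max(0))
P,uv=cloud("scene",d,310,410,175,240);k=(P[:,2]>.09)&(abs(P[:,0]-.45)<.1);print('knobS',k.sum(),P[k].mean(0),P[k].min(0),P[k].max(0))
k=(abs(P[:,2]-.054)<.006);c,r=cv2.minEnclosingCircle(P[k][:,:2].astype(np.float32));print(c,r)
R=(p[...,2]>150)&(p[...,1]<90);R[:,:370]=0;R[:195]=0;R[225:]=0;R[:,420:]=0
v,u=np.nonzero(R);print('redS',len(u),px2w("scene",u,v,z=.061).round(4).tolist())
E
```

```text
wheel (0.496932715177536, -0.10984529554843903) 0.10836924612522125 [ 0.39917184 -0.20462918  0.04390475] [ 0.60376748 -0.00612769  0.06564802]
knob 109 [ 0.46552285 -0.08381189  0.71262401]
red 24 [[0.4219, -0.1554, 0.061], [0.4194, -0.1555, 0.061], [0.4194, -0.158, 0.061], [0.4194, -0.1605, 0.061], [0.4195, -0.163, 0.061], [0.4169, -0.1555, 0.061], [0.4169, -0.158, 0.061], [0.4169, -0.1605, 0.061], [0.417, -0.163, 0.061], [0.4144, -0.1555, 0.061], [0.4144, -0.158, 0.061], [0.4144, -0.1605, 0.061], [0.4145, -0.163, 0.061], [0.4145, -0.1656, 0.061], [0.4119, -0.158, 0.061], [0.4119, -0.1605, 0.061], [0.412, -0.1631, 0.061], [0.412, -0.1656, 0.061], [0.4094, -0.1581, 0.061], [0.4094, -0.1606, 0.061], [0.4095, -0.1631, 0.061], [0.4095, -0.1656, 0.061], [0.4069, -0.1606, 0.061], [0.407, -0.1631, 0.061]]
cork 145 [0.41758225 0.29206994 0.06580533] [0.08539723 0.33664356 1.32910571]
corkS 252 [0.12849856 0.28726988 0.01316183] [0.43144406 0.66235957 0.6645639 ]
knobS 62 [ 0.44290352 -0.14139637  0.10303917] [ 0.43553422 -0.15375121  0.09017506] [ 0.45264417 -0.13478306  0.11257096]
(0.49885523319244385, -0.16514952480793) 0.16278892755508423
redS 14 [[0.4232, -0.1521, 0.061], [0.4209, -0.1537, 0.061], [0.4186, -0.1553, 0.061], [0.4164, -0.1569, 0.061], [0.4141, -0.1585, 0.061], [0.4118, -0.1602, 0.061], [0.4095, -0.1618, 0.061], [0.4212, -0.1477, 0.061], [0.4189, -0.1494, 0.061], [0.4166, -0.151, 0.061], [0.4144, -0.1526, 0.061], [0.4121, -0.1542, 0.061], [0.4098, -0.1558, 0.061], [0.4075, -0.1574, 0.061]]
```

```bash
python3 -m pendant '[[[4,-3,0.5],[0,0,0]],[[7,-5.2,1],[0,0,0]],[[10,-7.5,1.5],[0,0,0]],[[13,-9.8,2],[0,0,0]],[[16,-12,2.5],[0,0,0]],[[18,-13.5,2.75],[0,0,0]],[[19.6,-14.9,2.75],[0,0,0]],[[19.6,-14.9,2.75],[0,0,0]],[[19.6,-14.9,2.75],[0,0,0]]]' 45 12
python3 -m pendant '[[[4,-3,0.5],[0,0,-4]],[[7,-5.2,1],[0,0,-8]],[[10,-7.5,1.5],[0,0,-12]],[[13,-9.8,2],[0,0,-16]],[[16,-12,2.5],[0,0,-17.9]],[[18,-13.5,2.75],[0,0,-17.9]],[[19.6,-14.86,2.75],[0,0,-17.9]],[[19.6,-14.86,2.75],[0,0,-17.9]],[[19.6,-14.86,2.75],[0,0,-17.9]]]'
cat > st.py <<'E'
from h import *
from scipy.spatial.transform import Rotation as R
import sys
def st(cx=.504,cy=-.104):
    o=get_obs();M=R.from_rotvec(o["eef_rot"]).as_matrix();p=o["tool_pos"]-[cx,cy,0]
    ph=np.arctan2(p[1],p[0]);t=np.array([-np.sin(ph),np.cos(ph),0]);r=np.array([np.cos(ph),np.sin(ph),0])
    f=o["wrist_force"]
    print("t%.2f pos %s phi %.1f r %.4f Ft %.2f Fr %.2f Fz %.2f gap %.3f grip %.1f yyaw %.1f q6 %.2f"%(o["time"],o["tool_pos"].round(4),np.degrees(ph),np.hypot(p[0],p[1]),f@t,f@r,f[2],o["finger_gap"],o["grip_force"],np.degrees(np.arctan2(M[1,1],M[0,1])),o["q"][5]))
st()
E
python3 st.py
```

```text
time: 0.85
tool_pos: [0.2928, -0.3367, 0.1779]
eef_rot: [3.115, 0.41, -0.0]
wrist_force: [0.6, -0.4, 0.4]
finger_gap: 0.454
grip_force: 0.0
time: 1.6
tool_pos: [0.4438, -0.1435, 0.1502]
eef_rot: [-3.013, -0.888, 0.001]
wrist_force: [0.6, 0.0, -0.4]
finger_gap: 0.451
grip_force: 0.0
t1.60 pos [ 0.4438 -0.1435  0.1502] phi -146.7 r 0.0721 Ft 0.33 Fr -0.51 Fz -0.35 gap 0.451 grip 0.0 yyaw -57.2 q6 0.61
```

```bash
python3 -m pendant '[[[0,0,2.5],[0,0,0]],[[0,0,4.5],[0,0,0]],[[0,0,6],[0,0,0]],[[0,0,7],[0,0,0]],[[0,0,7.8],[0,0,0]],[[0,0,7.8],[0,0,0]]]' ; python3 st.py
python3 -m pendant '[[[0,0,0],[0,0,0]],[[0,0,0],[0,0,0]],[[0,0,0],[0,0,0]],[[0,0,0],[0,0,0]],[[0,0,0],[0,0,0]],[[0,0,0],[0,0,0]]]' 5 10; python3 st.py; python3 -c "
from h import *
save('scene','pics/s2.png');i=cv2.imread('pics/s2.png')[100:300,260:520];cv2.imwrite('pics/s2c.png',cv2.resize(i,None,fx=3,fy=3))"
```

```text
time: 2.1
tool_pos: [0.4429, -0.1438, 0.0714]
eef_rot: [-3.013, -0.885, 0.002]
wrist_force: [-0.4, 0.3, -0.4]
finger_gap: 0.451
grip_force: 0.0
t2.10 pos [ 0.4429 -0.1438  0.0714] phi -146.9 r 0.0729 Ft -0.41 Fr 0.16 Fz -0.45 gap 0.451 grip 0.0 yyaw -57.3 q6 0.61
time: 2.6
tool_pos: [0.4441, -0.1434, 0.0731]
eef_rot: [3.013, 0.887, 0.002]
wrist_force: [0.4, -0.1, 6.5]
finger_gap: 0.211
grip_force: 10.0
t2.60 pos [ 0.4441 -0.1434  0.0731] phi -146.7 r 0.0717 Ft 0.31 Fr -0.29 Fz 6.47 gap 0.211 grip 10.0 yyaw -57.2 q6 0.61
```

View pics/s2c.png

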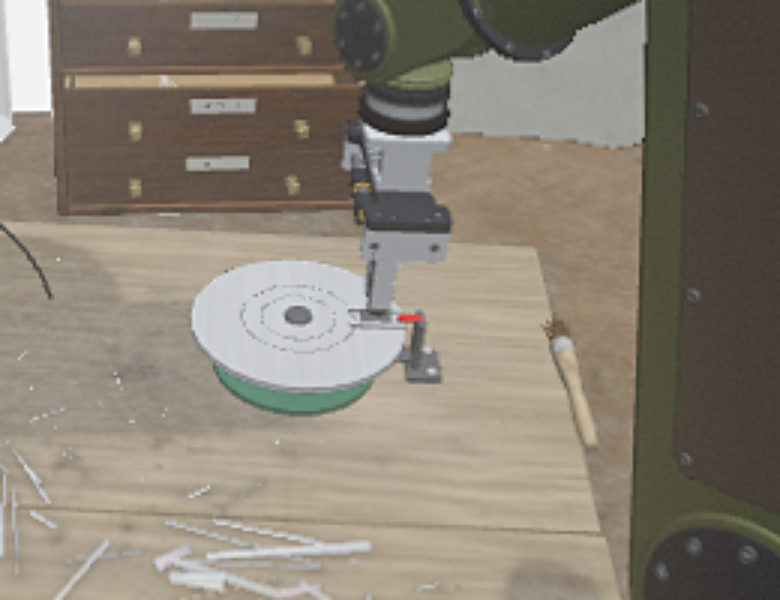

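```bash
python3 -m pendant '[[[0,0,-0.1],[0,0,0]],[[0,0,-0.15],[0,0,0]],[[0,0,-0.15],[0,0,0]]]' >/dev/null; python3 st.py
python3 -m pendant '[[[0.01,0.377,0],[0,0,-3]],[[0.04,0.753,0],[0,0,-6]],[[0.09,1.126,0],[0,0,-9]],[[0.157,1.497,0],[0,0,-12]],[[0.245,1.863,0],[0,0,-15]]]' >/dev/null; python3 st.py
python3 -m pendant '[[[0.01,0.377,0],[0,0,-3]],[[0.04,0.753,0],[0,0,-6]],[[0.09,1.126,0],[0,0,-9]],[[0.157,1.497,0],[0,0,-12]],[[0.245,1.863,0],[0,0,-15]]]' >/dev/null; python3 st.py
```

```text
t2.90 pos [ 0.4431 -0.1429  0.0733] phi -147.4 r 0.0723 Ft 0.31 Fr 0.34 Fz -8.20 gap 0.213 grip 10.0 yyaw -57.2 q6 0.61
t3.32 pos [ 0.4553 -0.1574  0.0733] phi -132.4 r 0.0722 Ft -0.17 Fr -0.40 Fz -5.96 gap 0.214 grip 10.0 yyaw -42.1 q6 0.33
t3.73 pos [ 0.4708 -0.1681  0.0733] phi -117.4 r 0.0722 Ft -2.07 Fr 0.62 Fz -5.62 gap 0.208 grip 10.0 yyaw -27.1 q6 0.06
```

```bash

python3 -m pendant '[[[0.01,0.377,0],[0,0,-3]],[[0.04,0.753,0],[0,0,-6]],[[0.09,1.126,0],[0,0,-9]],[[0.157,1.497,0],[0,0,-12]],[[0.245,1.863,0],[0,0,-15]]]' >/dev/null; python3 st.py
python3 -m pendant '[[[0.01,0.377,0],[0,0,-3]],[[0.04,0.753,0],[0,0,-6]],[[0.09,1.126,0],[0,0,-9]],[[0.157,1.497,0],[0,0,-12]],[[0.245,1.863,0],[0,0,-15]]]' >/dev/null; python3 st.py
python3 -m pendant '[[[0.007,0.314,0],[0,0,-2.5]],[[0.027,0.628,0],[0,0,-5]],[[0.062,0.94,0],[0,0,-7.5]],[[0.109,1.25,0],[0,0,-10]]]' >/dev/null; python3 st.py
python3 -m pendant '[[[0.007,0.314,0],[0,0,-2.5]],[[0.027,0.628,0],[0,0,-5]],[[0.062,0.94,0],[0,0,-7.5]],[[0.109,1.25,0],[0,0,-10]]]' >/dev/null; python3 st.py
python3 -m pendant '[[[0.007,0.314,0],[0,0,-2.5]],[[0.027,0.628,0],[0,0,-5]],[[0.062,0.94,0],[0,0,-7.5]],[[0.109,1.25,0],[0,0,-10]]]' >/dev/null; python3 st.py
python3 -m pendant '[[[0.007,0.314,0],[0,0,-2.5]],[[0.027,0.628,0],[0,0,-5]],[[0.062,0.94,0],[0,0,-7.5]],[[0.109,1.25,0],[0,0,-10]]]' >/dev/null; python3 st.py
python3 -m pendant '[[[0.007,0.314,0],[0,0,-2.5]],[[0.027,0.628,0],[0,0,-5]],[[0.062,0.94,0],[0,0,-7.5]],[[0.109,1.25,0],[0,0,-10]]]' >/dev/null; python3 st.py
```

```text
t4.15 pos [ 0.4886 -0.1744  0.0733] phi -102.4 r 0.0721 Ft -1.02 Fr 0.36 Fz -5.73 gap 0.210 grip 10.0 yyaw -12.1 q6 -0.20
t4.57 pos [ 0.5073 -0.176   0.0733] phi -87.4 r 0.0721 Ft -0.35 Fr -0.18 Fz -5.62 gap 0.209 grip 10.0 yyaw 2.9 q6 -0.45
t4.90 pos [ 0.5197 -0.1742  0.0733] phi -77.4 r 0.0720 Ft -1.24 Fr 0.07 Fz -4.90 gap 0.212 grip 10.0 yyaw 12.9 q6 -0.62
t5.23 pos [ 0.5317 -0.1704  0.0733] phi -67.4 r 0.0719 Ft -0.32 Fr 0.11 Fz -4.20 gap 0.209 grip 10.0 yyaw 22.9 q6 -0.78
t5.57 pos [ 0.5428 -0.1646  0.0733] phi -57.4 r 0.0719 Ft -0.95 Fr -1.28 Fz -5.41 gap 0.210 grip 10.0 yyaw 32.9 q6 -0.93
t5.90 pos [ 0.5527 -0.1569  0.0733] phi -47.4 r 0.0719 Ft -1.06 Fr -1.36 Fz -4.31 gap 0.208 grip 10.0 yyaw 42.9 q6 -1.09
t6.23 pos [ 0.5612 -0.1476  0.0733] phi -37.3 r 0.0719 Ft 0.29 Fr -0.12 Fz -6.24 gap 0.213 grip 10.0 yyaw 52.9 q6 -1.24
```

```bash

python3 -m pendant '[[[0.007,0.314,0],[0,0,-2.5]],[[0.027,0.628,0],[0,0,-5]],[[0.062,0.94,0],[0,0,-7.5]],[[0.109,1.25,0],[0,0,-10]]]' >/dev/null; python3 st.py
python3 -m pendant '[[[0.007,0.314,0],[0,0,-2.5]],[[0.027,0.628,0],[0,0,-5]],[[0.062,0.94,0],[0,0,-7.5]],[[0.109,1.25,0],[0,0,-10]]]' >/dev/null; python3 st.py
python3 -m pendant '[[[0.007,0.314,0],[0,0,-2.5]],[[0.027,0.628,0],[0,0,-5]],[[0.062,0.94,0],[0,0,-7.5]],[[0.109,1.25,0],[0,0,-10]]]' >/dev/null; python3 st.py
python3 -m pendant '[[[0.007,0.314,0],[0,0,-2.5]],[[0.027,0.628,0],[0,0,-5]],[[0.062,0.94,0],[0,0,-7.5]],[[0.109,1.25,0],[0,0,-10]]]' >/dev/null; python3 st.py
```

```text
t6.57 pos [ 0.5678 -0.137   0.0733] phi -27.3 r 0.0718 Ft -0.51 Fr -0.96 Fz -5.59 gap 0.214 grip 10.0 yyaw 62.9 q6 -1.40
t6.90 pos [ 0.5726 -0.1254  0.0734] phi -17.3 r 0.0718 Ft -1.62 Fr -0.76 Fz -4.76 gap 0.210 grip 10.0 yyaw 72.9 q6 -1.55
t7.23 pos [ 0.5752 -0.1131  0.0733] phi -7.3 r 0.0718 Ft -1.06 Fr 0.19 Fz -5.57 gap 0.209 grip 10.0 yyaw 82.9 q6 -1.70
t7.57 pos [ 0.5757 -0.1014  0.0734] phi 2.1 r 0.0718 Ft -7.05 Fr 0.21 Fz -6.08 gap 0.209 grip 10.0 yyaw 92.9 q6 -1.86
```

```bash

for i in 1; do :; done
python3 -m pendant '[[[0.004,0.251,0],[0,0,-2]],[[0.018,0.502,0],[0,0,-4]]]' >/dev/null; python3 st.py
python3 -m pendant '[[[0.004,0.251,0],[0,0,-2]],[[0.018,0.502,0],[0,0,-4]]]' >/dev/null; python3 st.py
python3 -m pendant '[[[0.004,0.251,0],[0,0,-2]],[[0.018,0.502,0],[0,0,-4]]]' >/dev/null; python3 st.py
python3 -m pendant '[[[0.004,0.251,0],[0,0,-2]],[[0.018,0.502,0],[0,0,-4]]]' >/dev/null; python3 st.py
python3 -m pendant '[[[0.004,0.251,0],[0,0,-2]],[[0.018,0.502,0],[0,0,-4]]]' >/dev/null; python3 st.py
python3 -m pendant '[[[0.004,0.251,0],[0,0,-2]],[[0.018,0.502,0],[0,0,-4]]]' >/dev/null; python3 st.py
```

```text
t7.73 pos [ 0.5754 -0.0968  0.0734] phi 5.7 r 0.0718 Ft -10.65 Fr -0.65 Fz -6.71 gap 0.211 grip 10.0 yyaw 96.9 q6 -1.92
t7.90 pos [ 0.5747 -0.0921  0.0734] phi 9.5 r 0.0717 Ft -12.11 Fr -0.43 Fz -7.67 gap 0.212 grip 10.0 yyaw 100.9 q6 -1.98
t8.07 pos [ 0.5737 -0.0873  0.0734] phi 13.5 r 0.0717 Ft -10.41 Fr 0.15 Fz -8.12 gap 0.211 grip 10.0 yyaw 104.9 q6 -2.04
t8.23 pos [ 0.5722 -0.0822  0.0734] phi 17.7 r 0.0716 Ft -7.75 Fr -0.02 Fz -7.23 gap 0.207 grip 10.0 yyaw 108.9 q6 -2.10
t8.40 pos [ 0.5704 -0.0772  0.0734] phi 22.0 r 0.0717 Ft -6.57 Fr 0.18 Fz -8.37 gap 0.206 grip 10.0 yyaw 112.9 q6 -2.17
t8.57 pos [ 0.5682 -0.0723  0.0734] phi 26.3 r 0.0716 Ft -2.74 Fr -0.74 Fz -5.89 gap 0.210 grip 10.0 yyaw 116.9 q6 -2.23
```

```bash

python3 -m pendant '[[[0.01,-0.377,0],[0,0,3]],[[0.039,-0.753,0],[0,0,6]],[[0.089,-1.126,0],[0,0,9]],[[0.157,-1.497,0],[0,0,12]]]' >/dev/null; python3 st.py
python3 -m pendant '[[[0.007,-0.283,0],[0,0,2.25]],[[0.022,-0.565,0],[0,0,4.5]]]' >/dev/null; python3 st.py
python3 -m pendant '[[[0,0,0],[0,0,0]],[[0,0,0],[0,0,0]],[[0,0,0],[0,0,0]],[[0,0,0],[0,0,0]],[[0,0,0],[0,0,0]]]' >/dev/null; python3 st.py
```

```text
t8.90 pos [ 0.5731 -0.0844  0.0734] phi 15.9 r 0.0718 Ft 10.60 Fr 0.18 Fz -0.57 gap 0.213 grip 10.0 yyaw 104.7 q6 -2.04
t9.07 pos [ 0.5744 -0.09    0.0734] phi 11.2 r 0.0718 Ft 9.38 Fr -0.02 Fz -0.52 gap 0.213 grip 10.0 yyaw 100.2 q6 -1.97
t9.48 pos [ 0.5748 -0.0917  0.0736] phi 9.9 r 0.0719 Ft -3.40 Fr -0.51 Fz -9.28 gap 0.208 grip 10.0 yyaw 100.3 q6 -1.97
```

```bash

python3 -m pendant '[[[0,0,0],[0,0,0]],[[0,0,0],[0,0,0]],[[0,0,0],[0,0,0]],[[0,0,0],[0,0,0]]]' 45 >/dev/null; python3 st.py
python3 -m pendant '[[[0,0,-1.5],[0,0,0]],[[0,0,-4],[0,0,0]],[[0,0,-6.5],[0,0,0]],[[0,0,-8],[0,0,0]],[[-2,-3,-8],[0,0,0]],[[-4,-6,-8],[0,0,0]],[[-6,-9,-8],[0,0,0]],[[-8,-12,-8],[0,0,0]],[[-8,-12,-8],[0,0,0]]]' >/dev/null; python3 st.py;
python3 -c "
from h import *
save('scene','pics/s3.png');i=cv2.imread('pics/s3.png')[100:360,220:480];cv2.imwrite('pics/s3c.png',cv2.resize(i,None,fx=2.3,fy=2.3,interpolation=cv2.INTER_CUBIC))"
```

```text
t9.82 pos [ 0.5753 -0.0913  0.0744] phi 10.1 r 0.0724 Ft -0.91 Fr 1.10 Fz -0.21 gap 0.439 grip 0.0 yyaw 100.3 q6 -1.97
t10.57 pos [ 0.6772 -0.1993  0.1521] phi -28.8 r 0.1977 Ft 0.02 Fr -1.05 Fz -0.61 gap 0.451 grip 0.0 yyaw 100.1 q6 -2.09
```

View pics/s3c.png

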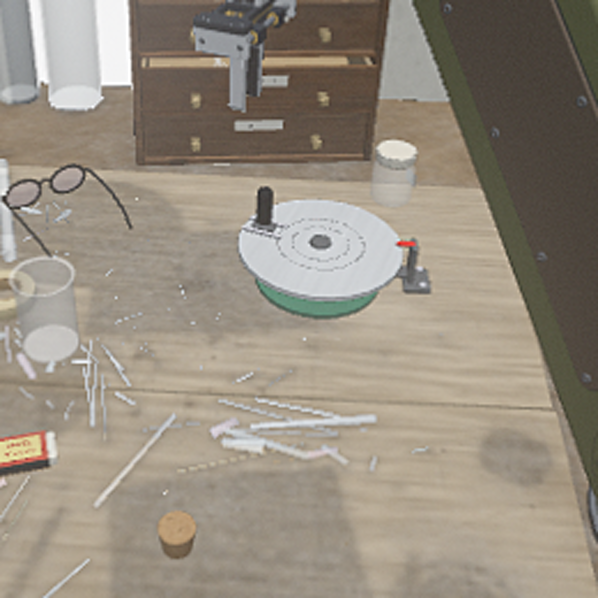

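```bash
python3 - <<'E'
from h import *
i=cv2.imread('pics/top1.png');h=cv2.cvtColor(i,cv2.COLOR_BGR2HSV)
def blob(h,box,lo,hi):
    u0,u1,v0,v1=box;m=cv2.inRange(h[v0:v1,u0:u1],lo,hi);n,l,s,c=cv2.connectedComponentsWithStats(m);k=1+s[1:,4].argmax();return s[k]+[u0,v0,0,0,0],c[k]+[u0,v0]
s,c=blob(h,(170,215,235,280),(5,110,60),(22,255,255));print(s,c,px2w("top",c[0],c[1],z=.03))
i=cv2.imread('pics/s3.png');h=cv2.cvtColor(i,cv2.COLOR_BGR2HSV)
s,c=blob(h,(275,320,305,350),(5,90,60),(22,255,255));print(s,c,px2w("scene",c[0],c[1],z=.018))
u,v=s[0]+s[2]/2-.5,s[1]; print(px2w("scene",[u],[v],z=.03), px2w("scene",s[0],v+7,z=.03),px2w("scene",s[0]+s[2]-1,v+7,z=.03))
d=np.load('pics/s3.npy');P,_=cloud("scene",d,275,320,305,350);k=(P[:,2]>.026)&(P[:,2]<.04)&(P[:,0]<.5);print(k.sum(),P[k].mean(0),np.ptp(P[k],0))
P,_=cloud("scene",d,310,400,170,240);k=(P[:,2]>.09)&(P[:,2]<.115);print('knob',k.sum(),P[k].mean(0))
o=get_obs();print(o['tool_pos'],o['q'])
E
```

```text
[186 251  11  11  71] [190.49295775 255.92957746] [[0.41550271 0.29832764 0.03      ]]
[289 323  16  14 176] [296.46590909 329.33522727] [[0.41958591 0.2971161  0.018     ]]
[[0.4231789  0.29177503 0.03      ]] [[0.42533517 0.31356527 0.03      ]] [[0.40103691 0.29665151 0.03      ]]
213 [0.41420156 0.30456941 0.03019544] [0.03423247 0.03356658 0.00768228]
knob 61 [ 0.57303586 -0.08574893  0.10293048]
[ 0.67588456 -0.19722619  0.15215128] [-3.35923580e-01  6.94937046e-01  1.06484283e+00 -1.14232619e-05
  1.38314050e+00 -2.08419391e+00]
```

```bash

python3 -m pendant '[[[0.8,2.5,-0.5],[0,0,0]],[[1.7,5.4,-1],[0,0,0]],[[2.6,8.3,-1],[0,0,0]],[[3.6,11.4,-1],[0,0,0]],[[4.6,14.5,-1],[0,0,0]],[[5.6,17.6,-1],[0,0,0]],[[6.6,20.8,-1],[0,0,0]],[[7.6,24,-1],[0,0,0]],[[8.5,26.8,-1],[0,0,0]]]' 60 12 >/dev/null
python3 -m pendant '[[[0.9,2.8,0.5],[0,0,-4]],[[1.7,5.4,1],[0,0,-8]],[[2.6,8.3,2],[0,0,-12]],[[3.6,11.4,3],[0,0,-16]],[[4.6,14.5,4],[0,0,-20]],[[5.6,17.6,4],[0,0,-21]],[[6.6,20.8,4],[0,0,-21]],[[7.7,24.5,4],[0,0,-21]],[[8.5,26.8,4],[0,0,-21]],[[8.5,26.8,4],[0,0,-21]]]' >/dev/null; python3 st.py; python3 -c "
from h import *
save('top','pics/t4.png');save('scene','pics/s4.png');a=cv2.imread('pics/s4.png')[220:380,220:400];b=cv2.imread('pics/t4.png')[170:330,130:410];cv2.imwrite('pics/m4.png',cv2.resize(np.hstack([a,b]),None,fx=1.7,fy=1.7))"
```

```text
t12.20 pos [0.4093 0.305  0.1245] phi 103.0 r 0.4199 Ft -0.04 Fr 0.23 Fz -0.12 gap 0.600 grip 0.0 yyaw 121.5 q6 -1.55
```

View pics/m4.png

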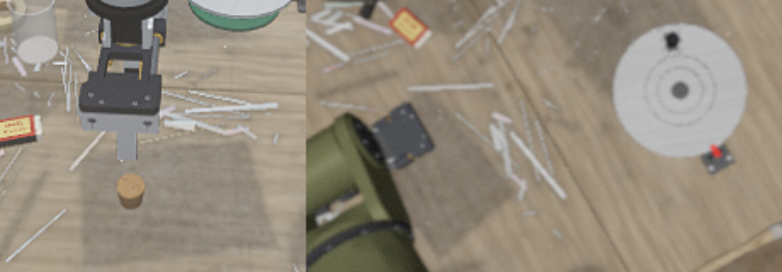

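```bash

python3 -m pendant '[[[-0.2,-0.7,2],[0,0,0]],[[-0.2,-0.7,5],[0,0,0]],[[-0.2,-0.7,8],[0,0,0]],[[-0.2,-0.7,10],[0,0,0]],[[-0.2,-0.7,11],[0,0,0]],[[-0.2,-0.7,11.7],[0,0,0]],[[-0.2,-0.7,11.7],[0,0,0]]]' >/dev/null; python3 st.py
python3 -m pendant '[[[0,0,0],[0,0,0]],[[0,0,0],[0,0,0]],[[0,0,0],[0,0,0]],[[0,0,0],[0,0,0]],[[0,0,0],[0,0,0]],[[0,0,0],[0,0,0]]]' 15 10 >/dev/null; python3 st.py
python3 -c "
from h import *
save('scene','pics/s5.png');a=cv2.imread('pics/s5.png')[270:370,240:360];cv2.imwrite('pics/m5.png',cv2.resize(a,None,fx=4,fy=4))"
```

```text
t12.88 pos [0.4175 0.2963 0.0066] phi 102.2 r 0.4095 Ft -0.25 Fr -0.87 Fz -0.23 gap 0.597 grip 0.0 yyaw 121.2 q6 -1.57
t13.38 pos [0.4179 0.2971 0.0077] phi 102.1 r 0.4103 Ft 0.93 Fr 0.02 Fz 6.33 gap 0.346 grip 10.0 yyaw 121.3 q6 -1.57
```

View pics/m5.png

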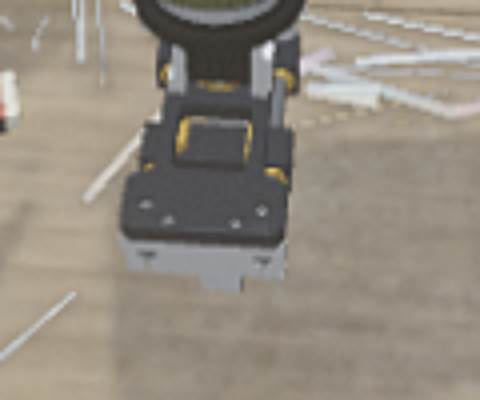

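```bash

python3 -m pendant '[[[0,0,-1],[0,0,0]],[[0,0,-3.5],[0,0,0]],[[0,0,-6.5],[0,0,0]],[[0,0,-9.5],[0,0,0]],[[0,0,-11.5],[0,0,0]],[[0,0,-12],[0,0,0]]]' >/dev/null; python3 st.py
python3 -m pendant '[[[1,-2,0],[0,0,0]],[[2.1,-4,0],[0,0,0]],[[3.5,-6.7,0],[0,0,0]],[[4.9,-9.4,0],[0,0,0]],[[6.3,-12,0],[0,0,0]],[[7.7,-14.7,0],[0,0,0]],[[9,-17.2,0],[0,0,0]],[[10.1,-19.3,0],[0,0,0]]]' >/dev/null
python3 -m pendant '[[[1.1,-2.1,0],[0,0,0]],[[2.3,-4.4,0],[0,0,0]],[[3.6,-6.9,0],[0,0,0]],[[4.9,-9.4,0],[0,0,0]],[[6.3,-12,0],[0,0,0]],[[7.7,-14.7,0],[0,0,0]],[[9,-17.2,0],[0,0,0]],[[9.8,-18.7,0],[0,0,0]],[[10.1,-19.3,0],[0,0,0]],[[10.1,-19.3,0],[0,0,0]]]' >/dev/null; python3 st.py
python3 -c "
from h import *
save('scene','pics/s6.png');a=cv2.imread('pics/s6.png')[120:260,300:460];cv2.imwrite('pics/m6.png',cv2.resize(a,None,fx=4,fy=4))"
```

```text
t13.93 pos [0.4186 0.2975 0.131 ] phi 102.0 r 0.4105 Ft -1.53 Fr -0.08 Fz 0.44 gap 0.345 grip 10.0 yyaw 121.3 q6 -1.57
t15.43 pos [ 0.4451 -0.1386  0.1265] phi -149.6 r 0.0684 Ft 0.70 Fr -0.33 Fz 0.05 gap 0.340 grip 10.0 yyaw 121.2 q6 -2.50
```

View pics/m6.png

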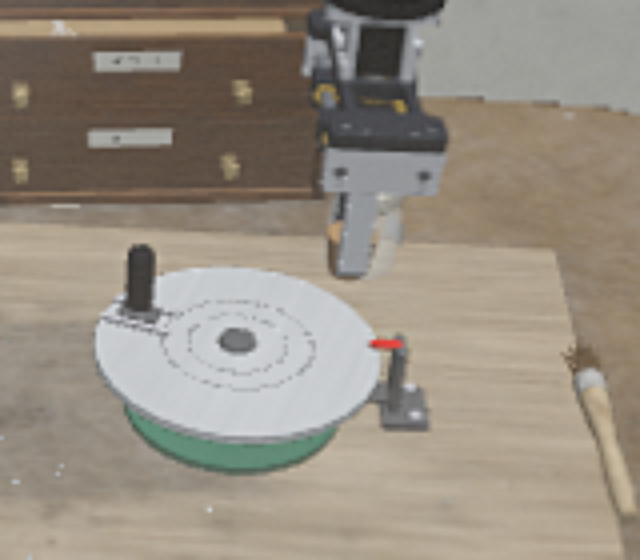

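```bash

python3 -m pendant '[[[0,0,1.5],[0,0,0]],[[0,0,3.5],[0,0,0]],[[0,0,5],[0,0,0]],[[0,0,5.6],[0,0,0]],[[0,0,6],[0,0,0]],[[0,0,6],[0,0,0]],[[0,0,6],[0,0,0]]]' >/dev/null; python3 st.py
python3 -m pendant '[[[0,0,0.1],[0,0,0]],[[0,0,0.2],[0,0,0]],[[0,0,0.3],[0,0,0]],[[0,0,0.3],[0,0,0]]]' >/dev/null; python3 st.py
python3 -m pendant '[[[0,0,0.1],[0,0,0]],[[0,0,0.15],[0,0,0]],[[0,0,0.15],[0,0,0]]]' >/dev/null; python3 st.py
```

```text
t16.07 pos [ 0.4457 -0.1376  0.0676] phi -150.0 r 0.0673 Ft -0.25 Fr 0.08 Fz -0.26 gap 0.344 grip 10.0 yyaw 121.3 q6 -2.50
t16.40 pos [ 0.4454 -0.1379  0.064 ] phi -149.9 r 0.0677 Ft 0.35 Fr -0.33 Fz -0.36 gap 0.344 grip 10.0 yyaw 121.3 q6 -2.50
t16.65 pos [ 0.4453 -0.1379  0.0623] phi -150.0 r 0.0678 Ft 0.37 Fr -0.21 Fz 0.25 gap 0.341 grip 10.0 yyaw 121.3 q6 -2.50
```

```bash

python3 -m pendant '[[[0,0,0.05],[0,0,0]],[[0,0,0.08],[0,0,0]],[[0,0,0.08],[0,0,0]]]' >/dev/null; python3 st.py
python3 -m pendant '[[[0,0,0],[0,0,0]],[[0,0,0],[0,0,0]],[[0,0,0],[0,0,0]],[[0,0,0],[0,0,0]]]' 55 >/dev/null; python3 st.py
python3 -m pendant '[[[0,0,-1],[0,0,0]],[[0,0,-3],[0,0,0]],[[0,0,-6],[0,0,0]],[[0,0,-9],[0,0,0]],[[0,0,-11],[0,0,0]],[[0,0,-12],[0,0,0]],[[0,0,-12],[0,0,0]]]' >/dev/null; python3 st.py
python3 -c "
from h import *
save('scene','pics/s7.png');a=cv2.imread('pics/s7.png')[160:260,300:460];cv2.imwrite('pics/m7.png',cv2.resize(a,None,fx=4,fy=4,interpolation=cv2.INTER_CUBIC))
d=np.load('pics/s7.npy');P,_=cloud('scene',d,365,400,180,225);k=(P[:,2]>.078)&(P[:,2]<.095)&(abs(P[:,0]-.445)<.06);print(k.sum(),P[k].mean(0),np.ptp(P[k],0))
P,_=cloud('scene',d,310,360,170,240);k=(P[:,2]>.09)&(P[:,2]<.115);print('knob',k.sum(),P[k].mean(0))"
```

```text
t16.90 pos [ 0.4454 -0.1379  0.0618] phi -149.9 r 0.0677 Ft -0.78 Fr 0.26 Fz 1.68 gap 0.347 grip 10.0 yyaw 121.3 q6 -2.50
t17.23 pos [ 0.4453 -0.1379  0.0616] phi -150.0 r 0.0678 Ft -0.13 Fr -0.28 Fz -0.05 gap 0.542 grip 0.0 yyaw 121.3 q6 -2.50
t17.82 pos [ 0.4461 -0.1382  0.1839] phi -149.5 r 0.0672 Ft -0.83 Fr 0.37 Fz -0.02 gap 0.550 grip 0.0 yyaw 121.3 q6 -2.50
85 [ 0.44339534 -0.13452589  0.08348309] [0.03182965 0.03521436 0.00762408]
knob 60 [ 0.57272404 -0.08565744  0.10327389]
```

View pics/m7.png

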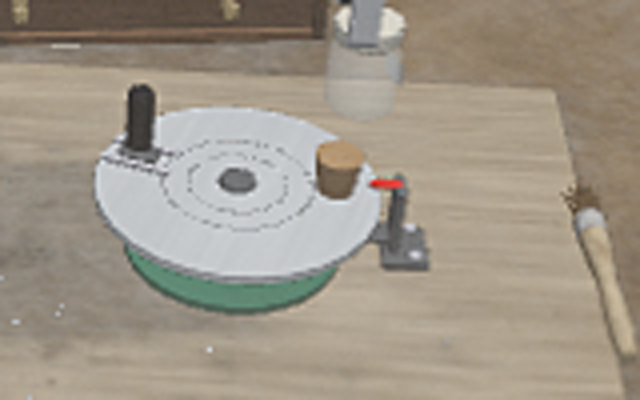

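The cork stands upright in front of the pointer at about (340,170). The knob has not moved: (0.573, -0.086) both before and after placing. The robot is clear of everything, so I am handing in.

```bash
python3 -c "
from bench import *
print(hand_in())"
```

```text
the job is handed in; nothing more can be done
None
```

The job is handed in: I left the wheel at the middle of the tight spot (knob drag peaked at about 12 N) and stood the cork upright in front of the red pointer, about 5 mm inside the mark by my estimate; `hand_in` returned no verdict, so the result is unconfirmed.

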